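# Load the stamp lift and hold its cam lever at full lift

### The arm

A 6-joint arm with a two-finger parallel gripper is mounted at the origin on a cart in front of the work surface, level with it; the furniture and walls round the work are solid. World frame = base frame: x ahead of the robot, y to its left, z up, the work surface at z = 0. Lengths are in m, angles in rad, forces in N, time in s.
With the tool pointing down it reaches from about 0.375 to 0.9 m from the base axis. Payload 3.1 kg.
Tool frame: the origin (TCP) lies between the finger pads; the fingertips stand 11 mm ahead of it and the grasp point (between the pads) lies 8 mm behind it; z points along the fingers, y is the direction in which the jaws open and shut (so a half turn about z gives the same grasp; the last joint's range is limited). The gripper opens to 85 mm and grips with 20 to 120 N. Pads are 22 mm wide; open, the fingers measure 114 mm over their backs; the gripper's body (76 mm by 85 mm) begins 54 mm behind the grasp point. The pads swing forward as they close: fully open they stand 13 mm farther back than shut.
Start: joints at [-1.423, 0.527, 1.433, -0, 1.181, -0.178], TCP at [0.201, -0.592, 0.242] pointing down, gripper open.
Joint ranges: [-3.08, 3.08], [-0.75, 2.2], [0.22, 2.44], [-1.43, 4.57], [0, 2.65], [-2.85, 2.85]. Speed limits (rad/s): [2.79, 2.79, 3.14, 3.14, 3.14, 3.14].

### API

Orientations are given as a unit quaternion [x, y, z, w].
In Python, from station import manip gives the robot as it stands. The module is installed in compiled form; this text tells all that it offers.
- The arm moves only by the tool arm_command, never from a script. Its argument "rows" is a list of rows, each a list of 3 entries, a list of its own where there are three numbers: the shift along the world's x, y, z in mm, then the turn about the world's z in rad, then the closure, from -1 (fully open) to 1 (shut), so that 0 is half open. A call has 1 to 12 rows; each row shifts and turns the commanded pose from where the row before left it; what a row does not reach is not made up. A row lasts 1/8 s, in which the tool goes at most 62.5 mm and 10.7 degrees, less where a joint would pass 70% of its speed; a pose out of reach is approached as far as the arm can. A call with a gripper value outside its range is refused whole. The fingers move at their own pace and stop on an object; "squeeze" is the grip in N (left out, the last holds). Time passes only in rows, so rows that do not move let the fingers close. It gives the time, the measured TCP pose, the force and the opening at its end, in the units of the state.
- manip.sense(): the state, without advancing time (a new reading comes with each control period).
- manip.snapshot(name): name is "scene" or "side" or "wrist"; returns the picture (384x512x3 uint8, blue, green, red); there is no depth.
- manip.get_calibration(name): a dict with "fovy" (degrees; the focal length in pixels is half the picture's height over the tangent of half this angle, whatever the lens; pixels are square), "cx", "cy" (the principal point, pixels), "k1" (the pictures are not rectified: a ray, as slopes to the right and down, at radius r is drawn at 1 + k1 r^2 times it, then the intrinsics apply), "R" (3x3) and "t" (3): a world point X has camera coordinates R X + t. Camera axes: x right, y down, z forward; pixel columns grow to the right and rows downward; lengths in m; the calibration is good to about 2 mm. A picture is of the moment at which its call begins: read the wrist's pose just before it. get_calibration takes no time and is no camera call; for the wrist camera it gives the pose at the moment of the call.
- manip.sign_off(): hands the job in, once; it reports no verdict.
The state is a dict: "t": time; "q": joint angles; "qd": joint speeds; "tau": joint torques, N m; "tcp_pos": TCP position; "tool_rot": TCP orientation; "force": force on the tool from outside, world axes, zero at the start; "ft_torque": the same for the moment, N m; "finger_gap": opening from 0.0 (shut) to 1.0 (fully open).
Only numpy, scipy, OpenCV 4.12 (cv2) and the standard library are available. Lean on these libraries where they do the work, as an engineer would, in place of code of your own. Each camera call takes 0.05 s, during which the arm holds its last target.

### The job

Put the two carved hand stamps upright, one into each square pocket of the wooden stamp lift, fully home on the pocket floors while its lever is still down. Then swing the cam lever, with the black knob, up to its highest lift point, where the lever stands straight up, so that both stamps are raised, and finish while holding the lever there: it springs back if let go. Leave the other things on the table where they are.

Things in the scene. Friction and masses are not known exactly. Their poses are not given: they have to be found in the camera images.
- stamp_lift: Wooden stamp lift fixed to the table: base board, two cheeks, deck (90 mm in x, 140 mm in y, top 98 mm up) with two square pockets side by side along y. Origin on the table under the axle line; x to its back (away from the robot), y to its lever end (left), z up. From the origin (mm): base x -60..60, y -117.5..67.5; right pocket (0, -65), left pocket (0, 15), lever plane y = 85.
- pocket_left (a point): Middle of the mouth, level with the deck top, of the pocket nearer the lever. Opening 31 x 31 mm, sides along the stamp lift's x and y, mouth bevelled 2 mm; with the lever down its floor is 25 mm below the deck top; the floor is a pad that the cam raises by about 10 mm. Axes as the stamp lift.
- pocket_right (a point): The same for the other pocket, 80 mm from the first, farther from the lever.
- lever_hinge (a point): Point on the lever's axle, at the foot of the lever bar, 34 mm above the table. The axle is level, along the stamp lift's y axis; axes as the stamp lift.
- cam_lever (a joint): Lever angle in rad: 0 = down on its stop, bar pointing to the front (-x of the stamp lift) and 0.30 rad above level; grows as the knob swings up and over to the back; 1.27 = straight up, highest lift; stop at 1.95, where the lift has dropped again. A spring always drives it back to 0: 1 to 5 N at the knob on the way, about 2 N upright; it turns freely otherwise.
- knob_center (a point): Centre of the black crosswise barrel knob (T-handle: cylinder 28 mm across, 36 mm long, lying along the axle direction, flat ends) on the end of the lever's 10 mm round steel bar; 120 mm from the lever_hinge point. It moves in the upright plane through lever_hinge across the axle; with the lever down it is 69 mm above the table and 115 mm in front of the axle.
- stamp_0_center (a point): Centre, half-way up (25 mm above its foot), of a carved wooden hand stamp: upright square block 26 x 26 mm, 50 mm tall with a thin dark disc on the top end, 20 to 40 g. Its x and y axes are square to its sides, z up. Stands on the table at the start.
- stamp_1_center (a point): The same point of the second stamp, of the same size. Either stamp may go into either pocket.
- stamp_0: The first stamp; origin at the centre of its foot.
- stamp_1: The second stamp; origin at the centre of its foot.
- rib_wood: Flat kidney-shaped wooden rib, 48 x 96 x 8 mm, lying on the table between the stamps; a bystander. Origin in the middle of its underside.
- rib_rubber: Flat kidney-shaped rubber rib, 43 x 86 x 8 mm, lying on the table to the left of the stamps; a bystander. Origin in the middle of its underside.

How it is judged:
By the outcome, as a careful person would: the job done as asked, in the order asked, and still so for the second after the job is handed in, while the arm keeps its last pose, push and grip.
It also fails if it takes over 67 s, if anything falls off the work surface, if the arm or the gripper's body presses on something with over 40 N, if the wrist force passes 120 N, or if a joint passes its speed limit or range.

## Working session

There is one attempt and no reset: what is moved stays moved. The work goes in short steps, Python scripts to look and compute and a tool call to move; the robot and the scene stay as the last step left them, time stands still between calls to the robot, and variables do not carry over. Pictures are saved under pics/ and viewed, and the job is handed in when it is done.

Besides the shell and the picture viewer there is one more tool, called after "Request:" in YAML: its name, and indented under it one key for each argument. arm_command: Moves the arm, as the interface text tells. Its arguments: {"type":"object","properties":{"rows":{"type":"array","items":{"type":"array"}},"squeeze":{"type":"number"}},"required":["rows"]}

```bash
mkdir -p pics; python3 - <<'E'
from station import manip
import cv2
for n in ("scene","side","wrist"):
    c=manip.get_calibration(n)
    print(n,c)
    cv2.imwrite(f"pics/{n}0.png",manip.snapshot(n))
s=manip.sense();print(s)
E
```

```text
scene {'fovy': 45.22382266123341, 'cx': 253.66003199881322, 'cy': 195.0078681204091, 'k1': -0.08387202547162503, 'R': array([[-0.89532579, -0.44541041,  0.0011348 ],
       [-0.3406653 ,  0.68313037, -0.64597217],
       [ 0.28694751, -0.57874213, -0.76336012]]), 't': array([0.54480828, 0.18905189, 0.98325151])}
side {'fovy': 50.004586939871416, 'cx': 250.61464400514578, 'cy': 187.34077593089708, 'k1': -0.02527128750361633, 'R': array([[ 0.99117376, -0.13255158, -0.00215822],
       [-0.05086775, -0.36523638, -0.92952399],
       [ 0.12242162,  0.92142957, -0.36875532]]), 't': array([-0.5409515 ,  0.1431513 ,  0.90056323])}
wrist {'fovy': 62.16108932011387, 'cx': 258.24156395229926, 'cy': 191.46493289100425, 'k1': -0.058448064503156524, 'R': array([[ 0.32081346, -0.94713737, -0.00308837],
       [-0.90140606, -0.30632117,  0.30599749],
       [-0.29076769, -0.09538424, -0.95202731]]), 't': array([-0.62288782, -0.0405729 ,  0.38095085])}
{'t': 0.15, 'q': array([-1.42250945e+00,  5.28271945e-01,  1.43358877e+00, -9.36653466e-06,
        1.18139853e+00, -1.78486310e-01]), 'qd': array([-7.30561465e-05, -2.66584614e-03, -5.32914097e-03,  2.07935553e-03,
        6.01642801e-04,  2.54037362e-04]), 'tau': array([ 2.87482608e-04, -4.42745626e+01, -1.78276134e+01, -3.01574273e-04,
        5.59380322e-03, -9.22837017e-06]), 'tcp_pos': array([ 0.20057352, -0.59139331,  0.24155264]), 'tool_rot': array([ 9.86681445e-01,  1.62662323e-01,  8.25135175e-06, -8.33265447e-04]), 'force': array([ 0.49892408, -0.08841394, -0.53057745]), 'ft_torque': array([ 0.05687907, -0.06577754,  0.04666907]), 'finger_gap': 0.9990710569230703}
```

View pics/scene0.png

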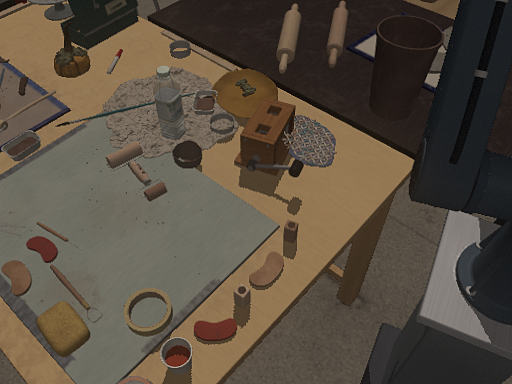

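View pics/side0.png

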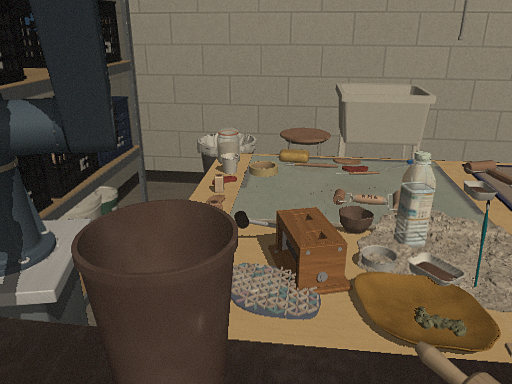

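View pics/wrist0.png

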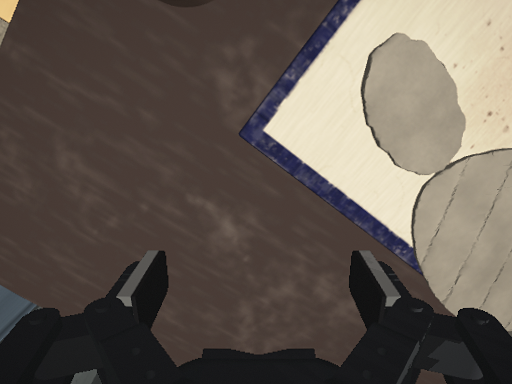

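```bash
cat > h.py <<'E'
import numpy as np, cv2
from station import manip
def K(c):
    f=192/np.tan(np.radians(c['fovy']/2)); return f
def ray(c,uv):
    f=K(c); d=np.array([(uv[0]-c['cx'])/f,(uv[1]-c['cy'])/f]); p=d.copy()
    for _ in range(20): p=d/(1+c['k1']*(p@p))
    R=np.array(c['R']);t=np.array(c['t'])
    return -R.T@t, R.T@np.array([p[0],p[1],1.])
def plane(c,uv,z):
    o,d=ray(c,uv); return o+d*(z-o[2])/d[2]
def proj(c,X):
    p=np.array(c['R'])@np.array(X)+c['t']; q=p[:2]/p[2]; q=q*(1+c['k1']*(q@q)); return q*K(c)+[c['cx'],c['cy']]
def tri(l):
    A=np.zeros((3,3));b=np.zeros(3)
    for c,uv in l:
        o,d=ray(c,uv); d/=np.linalg.norm(d); P=np.eye(3)-np.outer(d,d); A+=P;b+=P@o
    X=np.linalg.solve(A,b); return X,[np.round(proj(c,X)-uv,1) for c,uv in l]
E
python3 - <<'E'
from h import *
for n,(x0,y0,x1,y1) in {"scene":(190,90,350,350),"side":(180,140,360,330)}.items():
    im=cv2.imread(f"pics/{n}0.png")[y0:y1,x0:x1]
    s=3 if n=='side' else 2.3
    cv2.imwrite(f"pics/{n}0z.png",cv2.resize(im,None,fx=s,fy=s,interpolation=cv2.INTER_CUBIC))
im=cv2.imread("pics/scene0.png")[90:200,220:350]
cv2.imwrite(f"pics/scene0l.png",cv2.resize(im,None,fx=5,fy=5,interpolation=cv2.INTER_CUBIC))
c=manip.get_calibration("scene")
for uv in [(290,258),(241,313),(265,270),(215,330)]: print(uv,plane(c,uv,0))
for uv in [(268,120),(291,220),(241,287)]: print(uv,plane(c,uv,.098),plane(c,uv,.05))
E
```

```text
(290, 258) [0.44366454 0.14974678 0.        ]
(241, 313) [0.4801534  0.31616284 0.        ]
(265, 270) [0.48019331 0.20234333 0.        ]
(215, 330) [0.50958341 0.37230602 0.        ]
(268, 120) [ 0.6401468  -0.14571304  0.098     ] [ 0.66309665 -0.19707389  0.05      ]
(291, 220) [0.45997843 0.12232389 0.098     ] [0.47175619 0.08758379 0.05      ]
(241, 287) [0.4810937  0.31000311 0.098     ] [0.49418079 0.28690083 0.05      ]
```

View pics/scene0z.png

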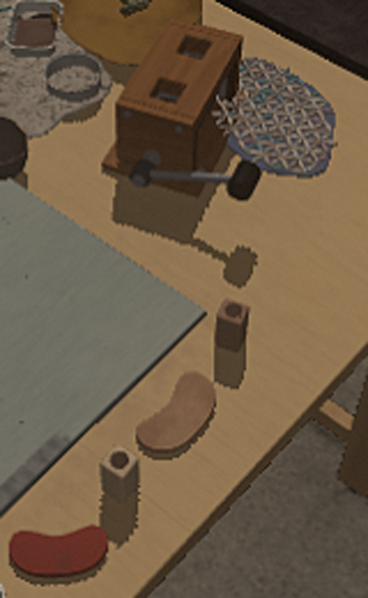

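View pics/scene0l.png

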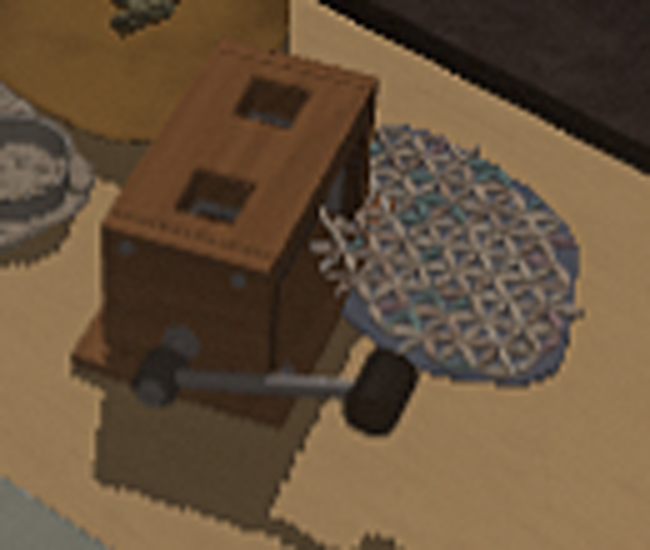

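View pics/side0z.png

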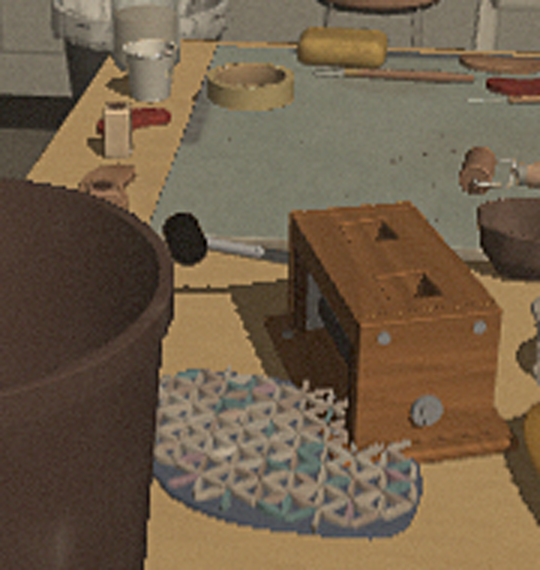

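```bash
python3 - <<'E'
from h import *
c=manip.get_calibration("scene"); s=manip.get_calibration("side")
P=[plane(c,np.array(u)/5+[220,90],.098) for u in [(218,45),(378,78),(270,272),(103,225)]]
for p in P: print(p)
for i in range(4): print(np.linalg.norm(P[i]-P[(i+1)%4]), np.degrees(np.arctan2(*(P[(i+1)%4]-P[i])[1::-1])))
print("mid",sum(P)/4)
for u in [(272,100),(217,193)]: print("pocket",plane(c,np.array(u)/5+[220,90],.098))
print("knob",tri([(c,np.array((381,390))/5+[220,90]),(s,np.array((185,238))/3+[180,140])]))
for n,u in (("s1",(233,310)),("s0",(120,460))):
    print(n,plane(c,np.array(u)/2.3+[190,90],.05))
print(proj(s,[.48,.1,.05]),proj(s,[.5,.29,.05]))
E
```

```text
[ 0.68743217 -0.21827228  0.098     ]
[ 0.59972328 -0.23109786  0.098     ]
[ 0.58852509 -0.07048574  0.098     ]
[ 0.67665645 -0.06414423  0.098     ]
0.08864166504391344 -171.6806650222132
0.16100202196817517 93.9883205825898
0.08835921819384579 4.115637981317881
0.15450428316213669 -86.00072492884594
mid [ 0.63808425 -0.14600003  0.098     ]
pocket [ 0.64222599 -0.18935418  0.098     ]
pocket [ 0.63640929 -0.11073991  0.098     ]
knob (array([ 0.51907057, -0.04793931,  0.06936437]), [array([-0.3, -0.2]), array([-0.4,  0.1])])
s1 [0.46584741 0.09948753 0.05      ]
s0 [0.48897524 0.29184814 0.05      ]
[219.31452164 201.58000644] [222.08048312 175.54886752]
```

```bash
python3 - <<'E'
from h import *
from scipy.spatial.transform import Rotation as Ro
c=manip.get_calibration("scene"); s=manip.get_calibration("side");w=manip.get_calibration("wrist")
print("bin rim",tri([(c,(408,40)),(s,(158,245))]))
S=manip.sense(); Rt=Ro.from_quat(S['tool_rot']).as_matrix()
cp=-w['R'].T@w['t']
print(cp, Rt.T@(cp-S['tcp_pos']), Rt.T@w['R'].T, Rt)
E
```

```text
bin rim (array([ 0.38457039, -0.44460274,  0.239797  ]), [array([-0., -0.]), array([-0.,  0.])])
[ 0.27403483 -0.5661096   0.37328592] [ 0.0777276  -0.0005815  -0.13171017] [[-1.87923136e-04 -9.51928557e-01 -3.06320073e-01]
 [ 9.99999301e-01  1.78586819e-04 -1.16846700e-03]
 [ 1.16700184e-03 -3.06320079e-01  9.51927858e-01]] [[ 9.47081937e-01  3.20991805e-01 -2.54798875e-04]
 [ 3.20991778e-01 -9.47080549e-01  1.64701948e-03]
 [ 2.87364698e-04 -1.64165074e-03 -9.99998611e-01]]
```

Request:
arm_command:
  rows:
    - [[0,0,55],0,-1]
    - [[0,0,55],0,-1]
    - [[0,0,50],0,-1]
    - [[24,44,0],-0.03,-1]
    - [[24,44,0],-0.03,-1]
    - [[24,44,0],-0.03,-1]
    - [[24,44,0],-0.03,-1]
    - [[24,44,0],-0.03,-1]
    - [[24,44,0],-0.03,-1]
    - [[24,44,0],-0.03,-1]
    - [[24,44,0],-0.03,-1]
    - [[24,44,0],-0.03,-1]

```text
t: 1.65
tcp_pos: [0.4171, -0.1943, 0.4022]
tool_rot: [1.0, 0.028, -0.0, -0.0]
force: [0.8, -0.0, -0.7]
finger_gap: 1.002
```

Request:
arm_command:
  rows:
    - [[24,44,0],0,-1]
    - [[24,44,0],0,-1]
    - [[24,44,0],0,-1]
    - [[24,44,0],0,-1]
    - [[24,44,0],0,-1]
    - [[24,44,0],0,-1]
    - [[0,0,0],0,-1]
    - [[0,0,0],0,-1]

```text
t: 2.65
tcp_pos: [0.5601, 0.0679, 0.4018]
tool_rot: [1.0, 0.029, -0.001, 0.0]
force: [0.0, 0.1, -0.2]
finger_gap: 0.996
```

```bash
cat > snap.py <<'E'
import sys,pickle
from h import *
n=sys.argv[1]; cam=sys.argv[2] if len(sys.argv)>2 else "wrist"
s=manip.sense(); c=manip.get_calibration(cam); im=manip.snapshot(cam)
pickle.dump((s,c),open(f"pics/{n}.pkl","wb")); cv2.imwrite(f"pics/{n}.png",im); print(s['tcp_pos'],s['tool_rot'])
E
python3 snap.py w1
```

```text
[0.56013345 0.0679048  0.40180741] [ 9.99589193e-01  2.86496279e-02 -7.55881788e-04  2.70625268e-04]
```

View pics/w1.png

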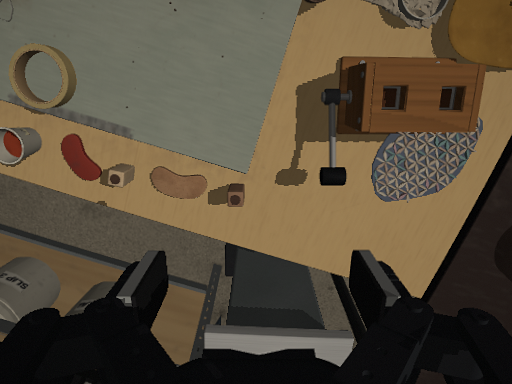

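```bash
python3 - <<'E'
from h import *
im=cv2.imread("pics/w1.png")
cv2.imwrite("pics/w1a.png",cv2.resize(im[45:195,310:500],None,fx=4,fy=4,interpolation=cv2.INTER_CUBIC))
cv2.imwrite("pics/w1b.png",cv2.resize(im[150:215,95:255],None,fx=5,fy=5,interpolation=cv2.INTER_CUBIC))
E
```

```text
(no output)
```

View pics/w1a.png

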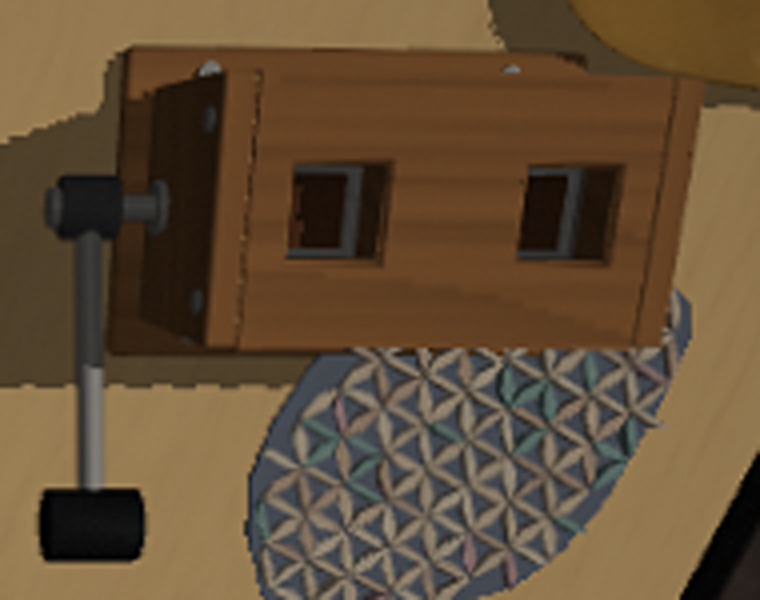

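View pics/w1b.png

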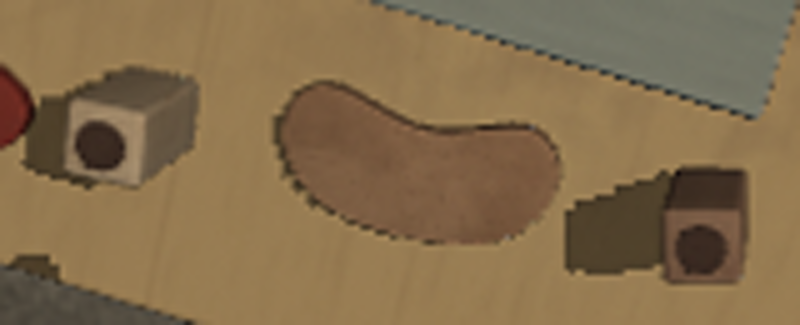

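```bash
cat > m1.py <<'E'
from h import *
import pickle
s,c=pickle.load(open("pics/w1.pkl","rb"))
def q(name,pts,sc,off,z):
    P=np.array([plane(c,np.array(p)/sc+off,z) for p in pts]); 
    if len(P)==4:
        print(name,"mid",P.mean(0).round(4),"sides",[round(np.linalg.norm(P[i]-P[(i+1)%4])*1000,1) for i in range(4)],"ang",[round((np.degrees(np.arctan2(*(P[(i+1)%4]-P[i])[1::-1]))+45)%90-45,1) for i in range(4)])
    else: print(name,P.round(4))
    return P
a=(4,[310,45]);b=(5,[95,150])
L=q("pl",[(292,162),(395,160),(384,266),(285,258)],*a,.098)
R=q("pr",[(524,165),(627,163),(613,266),(517,258)],*a,.098)
d=L.mean(0)-R.mean(0); print("L-R",d, np.linalg.norm(d), np.degrees(np.arctan2(-d[0],d[1])))
D=q("deck",[(228,70),(704,80),(662,347),(208,346)],*a,.098)
K_=q("knob",[(42,490),(144,490),(144,560),(40,560)],*a,.078)
q("white",[(77,98),(147,103),(138,187),(66,177)],*b,.05);q("wdisc",[(100,146)],*b,.05)
q("brown",[(668,208),(745,208),(740,283),(663,278)],*b,.05);q("bdisc",[(700,249)],*b,.05)
E
python3 m1.py
```

```text
pl mid [ 0.638 -0.109  0.098] sides [np.float64(34.6), np.float64(34.3), np.float64(34.4), np.float64(30.9)] ang [np.float64(5.3), np.float64(4.4), np.float64(-0.4), np.float64(5.0)]
pr mid [ 0.6436 -0.1888  0.098 ] sides [np.float64(35.8), np.float64(33.9), np.float64(34.6), np.float64(30.4)] ang [np.float64(5.7), np.float64(5.1), np.float64(-0.0), np.float64(7.6)]
L-R [-0.00556775  0.07979269  0.        ] 0.07998670400180707 3.9914964521755953
deck mid [ 0.6405 -0.1486  0.098 ] sides [np.float64(161.0), np.float64(88.3), np.float64(161.4), np.float64(88.8)] ang [np.float64(3.6), np.float64(4.5), np.float64(3.8), np.float64(4.2)]
knob mid [ 0.5205 -0.045   0.078 ] sides [np.float64(37.8), np.float64(27.0), np.float64(39.2), np.float64(26.9)] ang [np.float64(3.4), np.float64(8.1), np.float64(3.3), np.float64(5.1)]
white mid [0.4905 0.2911 0.05  ] sides [np.float64(22.5), np.float64(28.5), np.float64(23.5), np.float64(27.1)] ang [np.float64(-1.1), np.float64(-10.0), np.float64(-5.0), np.float64(-12.5)]
wdisc [[0.4889 0.2935 0.05  ]]
brown mid [0.4668 0.0995 0.05  ] sides [np.float64(24.6), np.float64(25.6), np.float64(25.0), np.float64(24.0)] ang [np.float64(3.3), np.float64(-1.2), np.float64(-0.7), np.float64(-2.3)]
bdisc [[0.4652 0.1007 0.05  ]]
```

Request:
arm_command:
  rows:
    - [[-20,8,-45],-0.015,-1]
    - [[-20,8,-45],-0.015,-1]
    - [[-20,8,-45],-0.015,-1]
    - [[-20,8,-45],-0.015,-1]
    - [[0,0,0],0,-1]
    - [[0,0,0],0,-1]

```text
t: 3.45
tcp_pos: [0.483, 0.0991, 0.2241]
tool_rot: [1.0, -0.002, 0.002, 0.0]
force: [-0.1, -0.9, 0.3]
finger_gap: 0.998
```

```bash
python3 snap.py w2; python3 - <<'E'
from h import *
import pickle
s,c=pickle.load(open("pics/w2.pkl","rb")); u=proj(c,[.466,.1,.05]);print(u)
im=cv2.imread("pics/w2.png"); x,y=(u-60).astype(int)
print(x,y); cv2.imwrite("pics/w2z.png",cv2.resize(im[y:y+120,x:x+120],None,fx=5,fy=5,interpolation=cv2.INTER_CUBIC))
E
```

```text
[0.48299343 0.099112   0.22408507] [ 9.99995118e-01 -2.14987662e-03  2.26114418e-03  1.70298449e-04]
[258.02594626 188.48662678]
198 128
```

View pics/w2z.png

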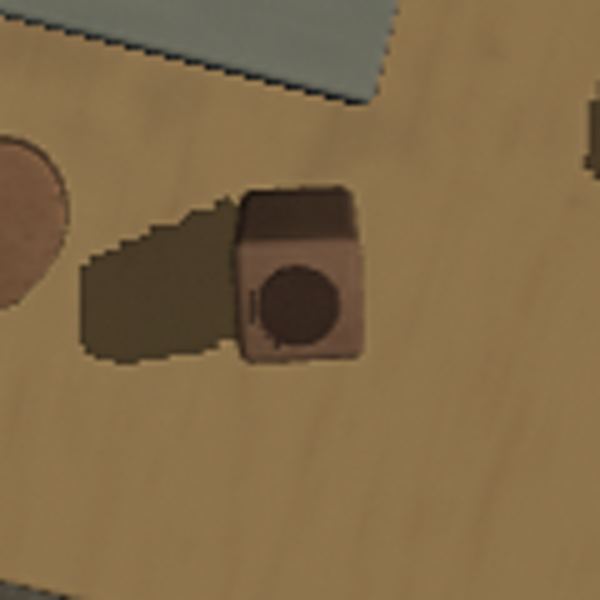

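Request:
arm_command:
  rows:
    - [[-9,0,-50],0,-1]
    - [[-8,1,-50],0,-1]
    - [[0,0,-50],0,-1]
    - [[0,0,-25],0,-1]
    - [[0,0,-12],0,-1]
    - [[0,0,0],0,-1]
    - [[0,0,0],0,-1]

```text
t: 4.38
tcp_pos: [0.4651, 0.101, 0.0365]
tool_rot: [1.0, -0.002, 0.002, 0.0]
force: [0.6, 0.5, 0.3]
finger_gap: 0.996
```

Request:
arm_command:
  rows:
    - [[0,0,0],0,0.2]
    - [[0,0,0],0,0.4]
    - [[0,0,0],0,0.6]
    - [[0,0,0],0,1]
    - [[0,0,0],0,1]
    - [[0,0,0],0,1]
    - [[0,0,0],0,1]
  squeeze: 25

```text
t: 5.25
tcp_pos: [0.4638, 0.1011, 0.0356]
tool_rot: [1.0, -0.002, 0.0, -0.0]
force: [-1.2, 1.2, 6.6]
finger_gap: 0.304
```

Request:
arm_command:
  rows:
    - [[0,0,25],0,1]
    - [[0,0,50],0,1]
    - [[0,0,50],0,1]
    - [[0,0,25],0,1]
    - [[0,0,0],0,1]

```text
t: 5.88
tcp_pos: [0.4648, 0.1011, 0.1869]
tool_rot: [1.0, -0.002, 0.002, 0.0]
force: [0.3, 0.4, -0.3]
finger_gap: 0.3
```

```bash
python3 snap.py w3; python3 - <<'E'
from h import *
im=cv2.imread("pics/w3.png")
cv2.imwrite("pics/w3z.png",cv2.resize(im[190:340,160:360],None,fx=4,fy=4,interpolation=cv2.INTER_CUBIC))
E
```

```text
[0.46477881 0.10114145 0.18687266] [ 9.99996140e-01 -1.53966368e-03  2.31248060e-03  4.22365652e-05]
```

View pics/w3z.png

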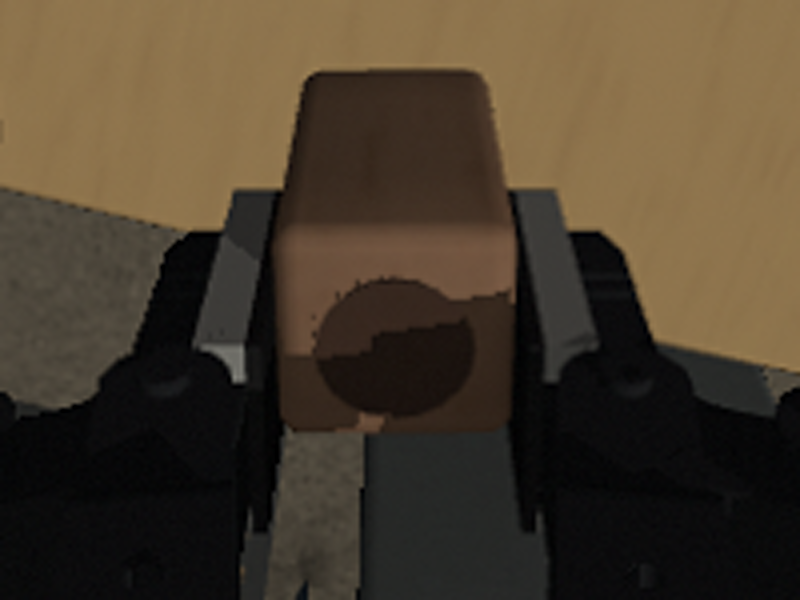

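```bash
python3 - <<'E'
from h import *
import pickle
s,c=pickle.load(open("pics/w3.pkl","rb"))
for z in (.2008,):
  for u in [(395.5,330),(275,228),(516,228),(278,432),(512,432),(395,347)]:
    print(u,((plane(c,np.array(u)/4+[160,190],z)-s['tcp_pos'])*1000).round(1))
E
```

```text
(395.5, 330) [ 3.4  0.1 13.9]
(275, 228) [15.5 12.5 13.9]
(516, 228) [ 15.4 -12.4  13.9]
(278, 432) [-9.5 13.  13.9]
(512, 432) [ -9.6 -12.6  13.9]
(395, 347) [ 1.3  0.2 13.9]
```

Request:
arm_command:
  rows:
    - [[20,-42,3],0.012,1]
    - [[20,-42,3],0.012,1]
    - [[20,-42,3],0.012,1]
    - [[20,-42,3],0.012,1]
    - [[20,-42,3],0.012,1]
    - [[20,-42,3],0.013,1]
    - [[0,0,0],0,1]
    - [[0,0,0],0,1]

```text
t: 6.92
tcp_pos: [0.5821, -0.1501, 0.2009]
tool_rot: [0.999, 0.035, -0.002, -0.001]
force: [0.6, 0.5, -0.2]
finger_gap: 0.302
```

```bash
python3 snap.py w4
```

```text
[ 0.58209522 -0.15012649  0.20093279] [ 0.9993995   0.0345467  -0.00229385 -0.00137954]
```

View pics/w4.png

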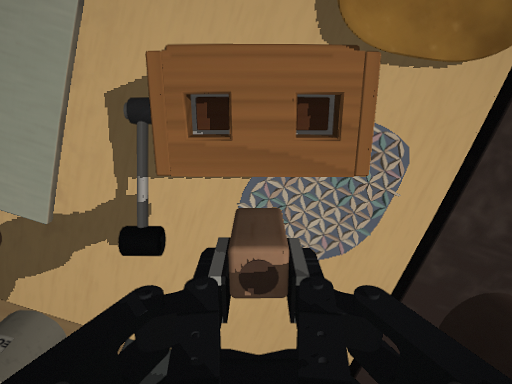

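```bash
python3 - <<'E'
from h import *
im=cv2.imread("pics/w4.png")
cv2.imwrite("pics/w4z.png",cv2.resize(im[80:150,175:355],None,fx=4.4,fy=4.4,interpolation=cv2.INTER_CUBIC))
E
```

```text
(no output)
```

View pics/w4z.png

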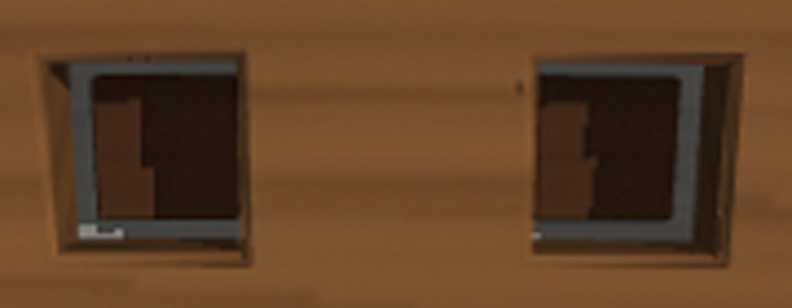

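```bash
python3 - <<'E'
from h import *
import pickle
s,c=pickle.load(open("pics/w4.pkl","rb"))
def q(n,pts):
    P=np.array([plane(c,np.array(p)/4.4+[175,80],.098) for p in pts])
    print(n,P.mean(0).round(4),(P[:,:2]*1000).round(1).tolist(),[round(np.linalg.norm(P[i]-P[(i+1)%4])*1000,1) for i in range(4)]);return P.mean(0)
a=q("L",[(38,56),(247,51),(250,266),(58,262)]);b=q("R",[(533,52),(746,54),(727,267),(531,264)])
d=a-b;print(d,np.linalg.norm(d),np.degrees(np.arctan2(-d[0],d[1])))
E
```

```text
L [ 0.6379 -0.1095  0.098 ] [[653.3, -91.3], [656.3, -124.9], [621.7, -127.0], [620.2, -94.7]] [np.float64(33.8), np.float64(34.7), np.float64(32.3), np.float64(33.3)]
R [ 0.6433 -0.1891  0.098 ] [[659.3, -170.7], [661.6, -205.0], [627.2, -206.8], [625.3, -173.9]] [np.float64(34.4), np.float64(34.4), np.float64(33.0), np.float64(34.2)]
[-0.0054772   0.07962262  0.        ] 0.07981078725163322 3.935146170203664
```

Request:
arm_command:
  rows:
    - [[30,-20,0],0,1]
    - [[29,-19,0],0,1]
    - [[0,0,-30],0,1]
    - [[0,0,-25],0,1]
    - [[0,0,0],0,1]
    - [[0,0,0],0,1]

```text
t: 7.72
tcp_pos: [0.6429, -0.1891, 0.1489]
tool_rot: [0.999, 0.035, 0.0, 0.0]
force: [0.9, -0.7, 0.2]
finger_gap: 0.298
```

```bash
python3 snap.py w5; python3 snap.py sd5 side;python3 - <<'E'
from h import *
im=cv2.imread("pics/sd5.png")
cv2.imwrite("pics/sd5z.png",cv2.resize(im[170:300,230:380],None,fx=4,fy=4,interpolation=cv2.INTER_CUBIC))
E
```

```text
[ 0.64287856 -0.18908064  0.14891333] [9.99371816e-01 3.54387805e-02 2.40078810e-04 9.12260805e-05]
[ 0.64325609 -0.18948913  0.14950116] [9.99376569e-01 3.52932089e-02 8.35619316e-04 4.06349512e-04]
```

View pics/sd5z.png

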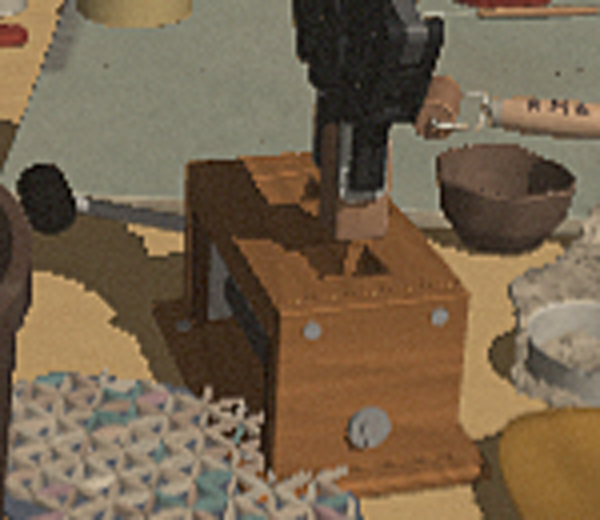

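View pics/w5.png

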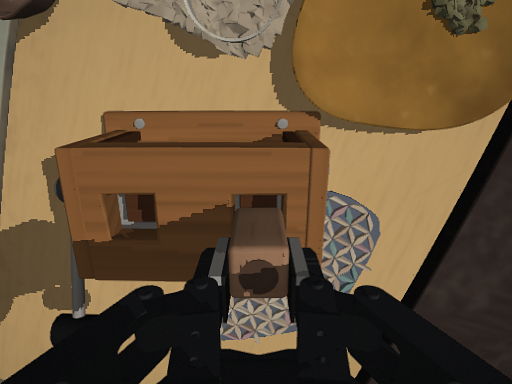

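Request:
arm_command:
  rows:
    - [[-2,0,-10],0,1]
    - [[0,0,-8],0,1]
    - [[0,0,-4],0,1]
    - [[0,0,0],0,1]

```text
t: 8.32
tcp_pos: [0.6403, -0.1898, 0.1256]
tool_rot: [0.999, 0.035, -0.001, -0.0]
force: [-0.2, -0.2, 1.1]
finger_gap: 0.302
```

Request:
arm_command:
  rows:
    - [[0,0,-6],0,1]
    - [[0,0,-6],0,1]
    - [[0,0,-2],0,1]
    - [[0,0,0],0,1]

```text
t: 8.82
tcp_pos: [0.6405, -0.1898, 0.112]
tool_rot: [0.999, 0.035, -0.0, -0.0]
force: [0.4, -0.0, -0.7]
finger_gap: 0.298
```

Request:
arm_command:
  rows:
    - [[0,0,-2],0,1]
    - [[0,0,-1],0,1]
    - [[0,0,0],0,1]

```text
t: 9.2
tcp_pos: [0.6406, -0.1899, 0.1093]
tool_rot: [0.999, 0.035, -0.0, -0.0]
force: [-0.0, -0.1, -0.3]
finger_gap: 0.298
```

Request:
arm_command:
  rows:
    - [[0,0,0],0,0.3]
    - [[0,0,0],0,0]
    - [[0,0,0],0,-0.3]
    - [[0,0,0],0,-0.3]
    - [[0,0,30],0,-0.3]
    - [[0,0,50],0,-0.3]
    - [[0,0,50],0,-0.3]
    - [[-30,0,0],0,-0.6]
    - [[-30,0,0],0,-1]
    - [[0,0,0],0,-1]
    - [[0,0,0],0,-1]

```text
t: 10.58
tcp_pos: [0.5815, -0.1902, 0.2396]
tool_rot: [0.999, 0.035, 0.001, 0.0]
force: [-0.1, 0.2, 0.1]
finger_gap: 0.998
```

```bash
python3 snap.py w6; python3 snap.py sd6 side;python3 - <<'E'
from h import *
im=cv2.imread("pics/sd6.png")
cv2.imwrite("pics/sd6z.png",cv2.resize(im[170:300,230:380],None,fx=4,fy=4,interpolation=cv2.INTER_CUBIC))
E
```

```text
[ 0.58153302 -0.190235    0.23958213] [9.99395954e-01 3.47430463e-02 7.52756216e-04 2.85825874e-04]
[ 0.58178796 -0.19019765  0.2394695 ] [9.99389564e-01 3.49268137e-02 7.34731996e-04 2.77063629e-04]
```

View pics/sd6z.png

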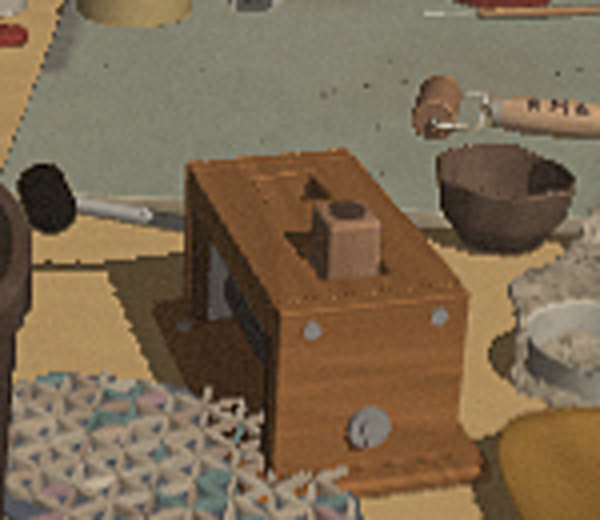

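View pics/w6.png

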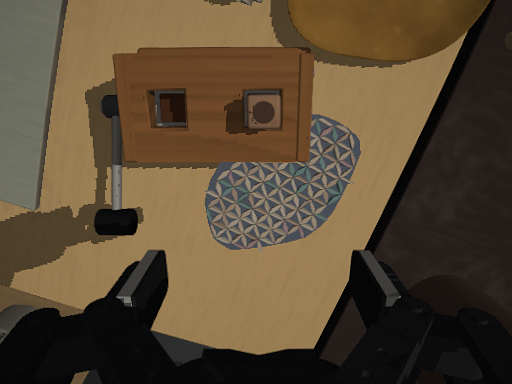

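```bash
python3 - <<'E'
from h import *
import pickle
s,c=pickle.load(open("pics/w6.pkl","rb"));_,d=pickle.load(open("pics/sd6.pkl","rb"))
print(tri([(c,(263.5,112)),(d,(317.5,222.5))]))
for z in (.123,.128,.133): print(z,plane(d,(317.5,222.5),z),plane(c,(263.5,112),z))
E
```

```text
(array([ 0.64403922, -0.18975152,  0.12369456]), [array([ 0.6, -1.4]), array([-0.6, -0.1])])
0.123 [ 0.64548133 -0.18888818  0.123     ] [ 0.6429447  -0.18939953  0.123     ]
0.128 [ 0.64236869 -0.19857104  0.128     ] [ 0.64326263 -0.1892998   0.128     ]
0.133 [ 0.63925605 -0.2082539   0.133     ] [ 0.64358055 -0.18920007  0.133     ]
```

Request:
arm_command:
  rows:
    - [[-8,48,0],-0.02,-1]
    - [[-8,48,0],-0.02,-1]
    - [[-8,48,0],-0.02,-1]
    - [[-8,48,0],-0.02,-1]
    - [[-8,48,0],-0.02,-1]
    - [[-8,48,0],-0.02,-1]
    - [[-8,48,0],-0.02,-1]
    - [[-8,48,0],-0.02,-1]
    - [[-8,48,0],-0.02,-1]
    - [[-8,48,0],-0.02,-1]
    - [[0,0,0],0,-1]
    - [[0,0,0],0,-1]

```text
t: 12.18
tcp_pos: [0.501, 0.2902, 0.239]
tool_rot: [0.998, -0.064, -0.0, 0.0]
force: [0.2, -0.5, -0.1]
finger_gap: 0.997
```

```bash
python3 snap.py w7; python3 - <<'E'
from h import *
import pickle
s,c=pickle.load(open("pics/w7.pkl","rb")); u=proj(c,[.4895,.292,.05]);print(u)
im=cv2.imread("pics/w7.png"); x,y=(u-60).astype(int)
print(x,y); cv2.imwrite("pics/w7z.png",cv2.resize(im[y:y+120,x:x+120],None,fx=5,fy=5,interpolation=cv2.INTER_CUBIC))
E
```

```text
[0.50095243 0.29023631 0.23897158] [ 9.97917978e-01 -6.44951803e-02 -2.53864592e-05  2.81809106e-04]
[258.38282176 178.48372871]
198 118
```

View pics/w7z.png

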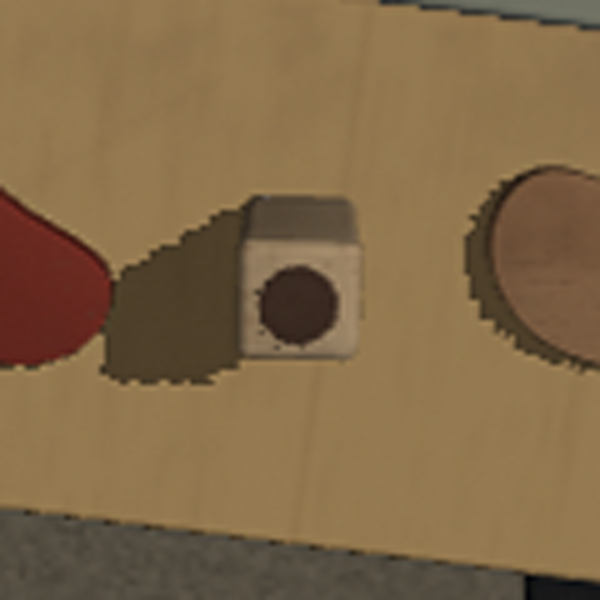

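Request:
arm_command:
  rows:
    - [[-6,1,-50],0,-1]
    - [[-6,1,-50],0,-1]
    - [[0,0,-50],0,-1]
    - [[0,0,-35],0,-1]
    - [[0,0,-18],0,-1]
    - [[0,0,0],0,-1]
    - [[0,0,0],0,-1]

```text
t: 13.1
tcp_pos: [0.4899, 0.2921, 0.0376]
tool_rot: [0.998, -0.065, 0.001, -0.001]
force: [-0.1, 0.9, 0.5]
finger_gap: 1.002
```

Request:
arm_command:
  rows:
    - [[0,0,0],0,0.2]
    - [[0,0,0],0,0.4]
    - [[0,0,0],0,0.6]
    - [[0,0,0],0,1]
    - [[0,0,0],0,1]
    - [[0,0,0],0,1]
    - [[0,0,25],0,1]
    - [[0,0,50],0,1]
    - [[0,0,50],0,1]
    - [[0,0,25],0,1]
    - [[0,0,0],0,1]
  squeeze: 25

```text
t: 14.48
tcp_pos: [0.4898, 0.2925, 0.1881]
tool_rot: [0.998, -0.065, 0.002, -0.001]
force: [0.5, 0.1, -0.4]
finger_gap: 0.307
```

```bash
python3 snap.py w8; python3 - <<'E'
from h import *
im=cv2.imread("pics/w8.png")
cv2.imwrite("pics/w8z.png",cv2.resize(im[190:340,160:360],None,fx=4,fy=4,interpolation=cv2.INTER_CUBIC))
E
```

```text
[0.48978642 0.29254279 0.18810101] [ 9.97882337e-01 -6.50036767e-02  2.13463572e-03 -8.98411714e-04]
```

View pics/w8z.png

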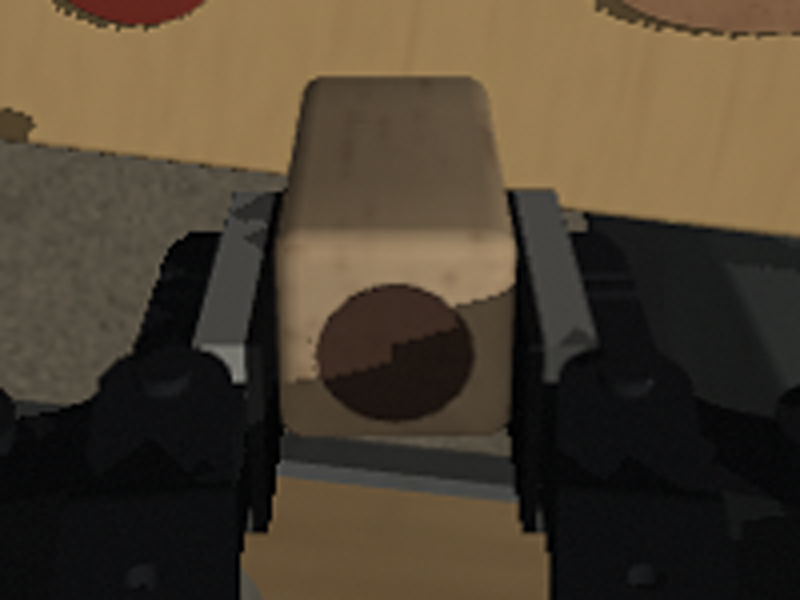

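Request:
arm_command:
  rows:
    - [[16,-44,0],0.022,1]
    - [[16,-44,0],0.022,1]
    - [[16,-44,0],0.022,1]
    - [[16,-44,0],0.022,1]
    - [[16,-44,0],0.022,1]
    - [[16,-44,0],0.022,1]
    - [[16,-44,0],0.022,1]
    - [[16,-44,0],0.022,1]
    - [[16,-44,0],0.023,1]
    - [[2,-6,0],0,1]
    - [[0,0,-30],0,1]
    - [[0,0,0],0,1]

```text
t: 16.02
tcp_pos: [0.6313, -0.1082, 0.1522]
tool_rot: [0.999, 0.034, -0.005, -0.002]
force: [-0.3, -0.2, -0.7]
finger_gap: 0.3
```

Request:
arm_command:
  rows:
    - [[0,0,0],0,1]

```text
t: 16.15
tcp_pos: [0.6342, -0.109, 0.1558]
tool_rot: [0.999, 0.035, -0.001, -0.0]
force: [-0.1, 0.0, -0.4]
finger_gap: 0.301
```

Request:
arm_command:
  rows:
    - [[0,0,0],0,1]
    - [[0,0,-10],0,1]
    - [[0,0,0],0,1]
    - [[0,0,0],0,1]

```text
t: 16.65
tcp_pos: [0.6346, -0.1098, 0.1463]
tool_rot: [0.999, 0.034, -0.0, -0.0]
force: [-0.2, -0.0, -0.2]
finger_gap: 0.298
```

Nudge +1.5 mm in x, then go down (foot now about 0.109).

Request:
arm_command:
  rows:
    - [[1.5,0,-8],0,1]
    - [[0,0,-8],0,1]
    - [[0,0,-4],0,1]
    - [[0,0,0],0,1]

```text
t: 17.15
tcp_pos: [0.6358, -0.1098, 0.1256]
tool_rot: [0.999, 0.034, -0.001, -0.0]
force: [-1.6, 0.6, -0.1]
finger_gap: 0.299
```

Request:
arm_command:
  rows:
    - [[0,0,-6],0,1]
    - [[0,0,-6],0,1]
    - [[0,0,-3],0,1]
    - [[0,0,0],0,1]

```text
t: 17.65
tcp_pos: [0.6359, -0.1098, 0.1109]
tool_rot: [0.999, 0.034, -0.0, -0.0]
force: [-0.1, -0.2, 0.3]
finger_gap: 0.297
```

Request:
arm_command:
  rows:
    - [[0,0,0],0,0.3]
    - [[0,0,0],0,0]
    - [[0,0,0],0,-0.3]
    - [[0,0,0],0,-0.3]
    - [[0,0,30],0,-0.3]
    - [[0,0,50],0,-0.3]
    - [[0,0,50],0,-0.3]
    - [[-40,20,0],0,-0.3]
    - [[-40,30,0],0,-0.3]
    - [[0,0,0],0,-0.3]
    - [[0,0,0],0,-0.3]

```text
t: 19.02
tcp_pos: [0.5569, -0.0601, 0.2419]
tool_rot: [0.999, 0.035, 0.001, 0.0]
force: [0.6, 0.4, 0.6]
finger_gap: 0.649
```

```bash
python3 snap.py w9; python3 snap.py sd9 side;python3 - <<'E'
from h import *
im=cv2.imread("pics/sd9.png")
cv2.imwrite("pics/sd9z.png",cv2.resize(im[170:300,230:380],None,fx=4,fy=4,interpolation=cv2.INTER_CUBIC))
im=cv2.imread("pics/w9.png")
cv2.imwrite("pics/w9z.png",cv2.resize(im,None,fx=1.5,fy=1.5,interpolation=cv2.INTER_CUBIC))
E
```

```text
[ 0.55694488 -0.06011899  0.24187496] [9.99402982e-01 3.45332144e-02 9.80518480e-04 4.18680855e-04]
[ 0.55742401 -0.06048288  0.24177979] [9.99408827e-01 3.43609274e-02 1.06196744e-03 4.42691942e-04]
```

View pics/sd9z.png

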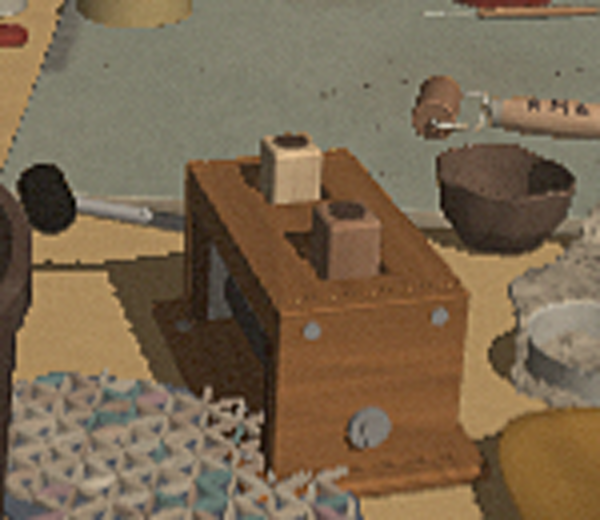

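View pics/w9z.png

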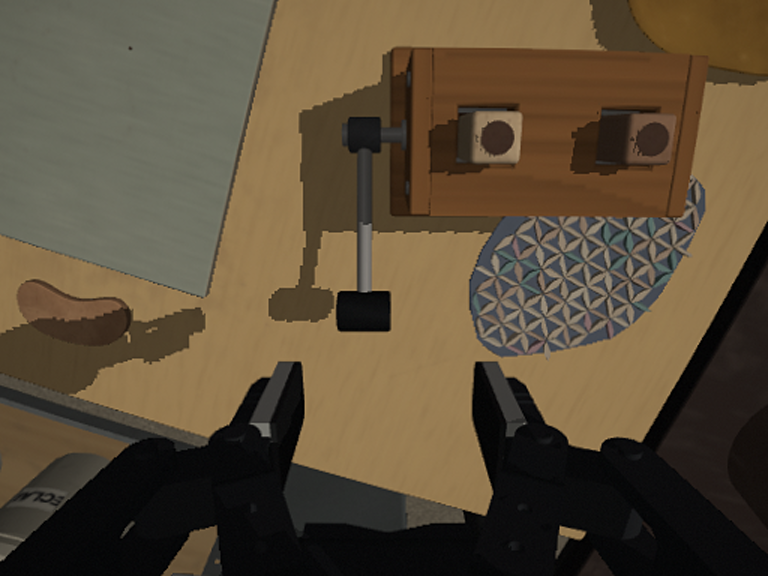

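```bash
python3 - <<'E'
from h import *
import pickle
s,c=pickle.load(open("pics/w9.pkl","rb"));_,d=pickle.load(open("pics/sd9.pkl","rb"))
o=np.array([230,170])
for n,a,b in (("W",(498,138),(292,141)),("B",(652,138),(349,210)),("knob",(364,311),(46,199))):
    print(n,tri([(c,np.array(a)/1.5),(d,np.array(b)/4+o)]))
print(plane(c,np.array((364,311))/1.5,.069),plane(c,(337/1.5,311/1.5),.069),plane(c,(391/1.5,311/1.5),.069))
a=.069;L=np.array([.638,-.1093]);x=np.array([np.cos(a),np.sin(a)]);y=np.array([-x[1],x[0]])
O=L-.015*y; print("origin",O,"hinge",O+.085*y,"knob0",O+.085*y-.115*x)
E
```

```text
W (array([ 0.63742753, -0.11014303,  0.12345428]), [array([ 0.3, -0.9]), array([-0.3,  0. ])])
B (array([ 0.64408261, -0.18955657,  0.12335007]), [array([ 0.4, -0.9]), array([-0.4,  0. ])])
knob (array([ 0.51906829, -0.04641841,  0.06819679]), [array([ 0.2, -0.6]), array([-0.3, -0.1])])
[ 0.51868886 -0.04625567  0.069     ] [ 0.51741058 -0.02790186  0.069     ] [ 0.51995936 -0.06459099  0.069     ]
origin [ 0.63903418 -0.12426431] hinge [ 0.63317383 -0.03946657] knob0 [ 0.51844748 -0.04739527]
```

Request:
arm_command:
  rows:
    - [[-19,7,0],0,-0.3]
    - [[-19,6,-30],0,-0.3]
    - [[0,0,-50],0,-0.3]
    - [[0,0,-50],0,-0.3]
    - [[0,0,-30],0,-0.3]
    - [[0,0,0],0,-0.3]
    - [[0,0,0],0,-0.3]

```text
t: 20.0
tcp_pos: [0.5196, -0.0476, 0.0819]
tool_rot: [0.999, 0.034, 0.001, 0.0]
force: [-0.6, -0.0, 0.3]
finger_gap: 0.651
```

```bash
python3 snap.py w10; python3 - <<'E'
import numpy as np
th=np.linspace(.3,np.pi/2,21)
x=-120*np.cos(th);z=120*np.sin(th)
c,s=np.cos(.069),np.sin(.069)
print([[round(a*c,1),round(a*s,1),round(b,1)] for a,b in zip(np.diff(x),np.diff(z))])
E
```

```text
[ 0.51955451 -0.04756515  0.08193258] [9.99414100e-01 3.42113140e-02 9.57488529e-04 3.56130883e-04]
[[np.float64(2.5), np.float64(0.2), np.float64(7.2)], [np.float64(2.9), np.float64(0.2), np.float64(7.0)], [np.float64(3.4), np.float64(0.2), np.float64(6.8)], [np.float64(3.8), np.float64(0.3), np.float64(6.6)], [np.float64(4.2), np.float64(0.3), np.float64(6.4)], [np.float64(4.6), np.float64(0.3), np.float64(6.1)], [np.float64(5.0), np.float64(0.3), np.float64(5.8)], [np.float64(5.3), np.float64(0.4), np.float64(5.4)], [np.float64(5.7), np.float64(0.4), np.float64(5.1)], [np.float64(6.0), np.float64(0.4), np.float64(4.7)], [np.float64(6.3), np.float64(0.4), np.float64(4.3)], [np.float64(6.5), np.float64(0.5), np.float64(3.9)], [np.float64(6.8), np.float64(0.5), np.float64(3.5)], [np.float64(7.0), np.float64(0.5), np.float64(3.1)], [np.float64(7.1), np.float64(0.5), np.float64(2.6)], [np.float64(7.3), np.float64(0.5), np.float64(2.2)], [np.float64(7.4), np.float64(0.5), np.float64(1.7)], [np.float64(7.5), np.float64(0.5), np.float64(1.2)], [np.float64(7.6), np.float64(0.5), np.float64(0.7)], [np.float64(7.6), np.float64(0.5), np.float64(0.2)]]
```

View pics/w10.png

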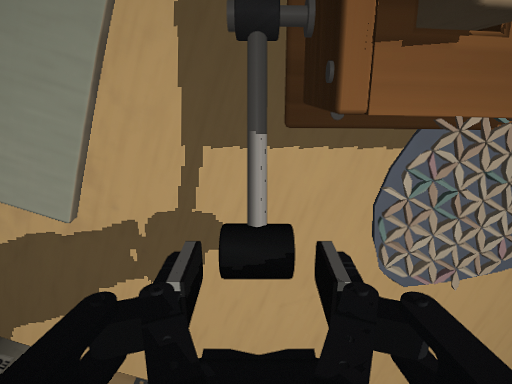

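Request:
arm_command:
  rows:
    - [[-1,0,-12],0,-0.3]
    - [[0,0,-9],0,-0.3]
    - [[0,0,0],0,-0.3]
    - [[0,0,0],0,0]
    - [[0,0,0],0,0.2]
    - [[0,0,0],0,1]
    - [[0,0,0],0,1]
    - [[0,0,0],0,1]
  squeeze: 40

```text
t: 21.05
tcp_pos: [0.5172, -0.0468, 0.0604]
tool_rot: [0.999, 0.034, 0.0, -0.0]
force: [0.2, 1.4, 1.2]
finger_gap: 0.42
```

```bash
python3 snap.py w11
```

```text
[ 0.51722305 -0.04681893  0.06044676] [ 9.99408542e-01  3.43881953e-02  1.32127373e-04 -7.24322149e-06]
```

View pics/w11.png

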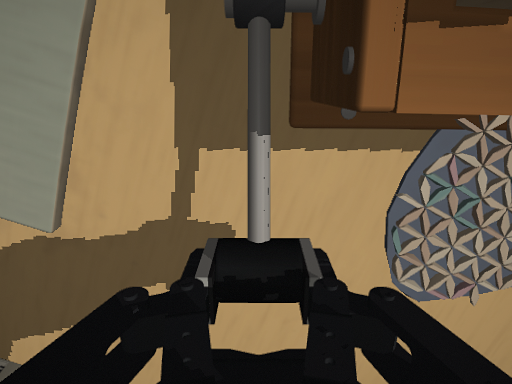

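Request:
arm_command:
  rows:
    - [[2.5,0.2,7.2],0,1]
    - [[2.9,0.2,7.0],0,1]
    - [[3.4,0.2,6.8],0,1]
    - [[3.8,0.3,6.6],0,1]
    - [[4.2,0.3,6.4],0,1]
    - [[4.6,0.3,6.1],0,1]
    - [[0,0,0],0,1]

```text
t: 21.98
tcp_pos: [0.5384, -0.0454, 0.101]
tool_rot: [0.999, 0.035, -0.0, 0.0]
force: [-2.4, -0.6, -2.6]
finger_gap: 0.416
```

Request:
arm_command:
  rows:
    - [[5.0,0.3,5.8],0,1]
    - [[5.3,0.4,5.4],0,1]
    - [[5.7,0.4,5.1],0,1]
    - [[6.0,0.4,4.7],0,1]
    - [[6.3,0.4,4.3],0,1]
    - [[6.5,0.5,3.9],0,1]
    - [[6.8,0.5,3.5],0,1]
    - [[0,0,0],0,1]

```text
t: 22.98
tcp_pos: [0.5804, -0.0425, 0.1339]
tool_rot: [0.999, 0.035, 0.0, 0.0]
force: [-4.9, -2.2, 1.4]
finger_gap: 0.415
```

```bash
python3 snap.py sd12 side; python3 snap.py w12
```

```text
[ 0.58037942 -0.04251096  0.13392423] [9.99400886e-01 3.46097957e-02 3.31436071e-05 1.74867137e-04]
[ 0.5803659  -0.04254705  0.13394226] [9.99401216e-01 3.45994563e-02 2.16112716e-04 2.01153095e-04]
```

View pics/w12.png

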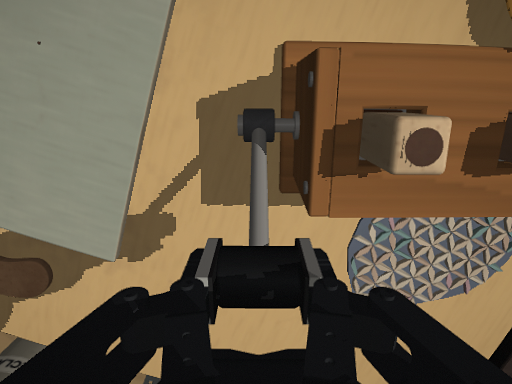

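View pics/sd12.png

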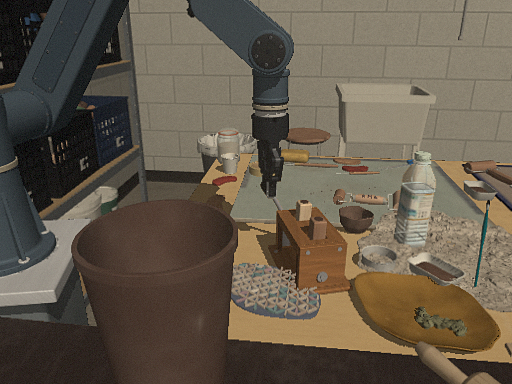

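Request:
arm_command:
  rows:
    - [[7.0,0.5,3.1],0,1]
    - [[7.1,0.5,2.6],0,1]
    - [[7.3,0.5,2.2],0,1]
    - [[7.4,0.5,1.7],0,1]
    - [[7.5,0.5,1.2],0,1]
    - [[7.6,0.5,0.7],0,1]
    - [[7.6,0.5,0.2],0,1]
    - [[0,0,0],0,1]
    - [[0,0,0],0,1]

```text
t: 24.2
tcp_pos: [0.6321, -0.0391, 0.1459]
tool_rot: [0.999, 0.034, 0.001, 0.0]
force: [-4.0, -2.6, 4.9]
finger_gap: 0.415
```

```bash
python3 snap.py sd13 side; python3 snap.py w13; python3 snap.py sc13 scene; python3 - <<'E'
import cv2
im=cv2.imread("pics/sd13.png")
cv2.imwrite("pics/sd13z.png",cv2.resize(im[150:300,230:380],None,fx=4,fy=4,interpolation=cv2.INTER_CUBIC))
im=cv2.imread("pics/sc13.png")
cv2.imwrite("pics/sc13z.png",cv2.resize(im[60:200,200:340],None,fx=4,fy=4,interpolation=cv2.INTER_CUBIC))
E
```

```text
[ 0.63212332 -0.03909615  0.14587894] [9.99405130e-01 3.44764297e-02 8.29607911e-04 2.71409824e-04]
[ 0.63210452 -0.03909513  0.14587982] [9.99405716e-01 3.44591652e-02 8.43011104e-04 2.65286921e-04]
[ 0.63214129 -0.0390965   0.14587382] [9.99406179e-01 3.44452488e-02 8.67328615e-04 2.48232870e-04]
```

View pics/w13.png

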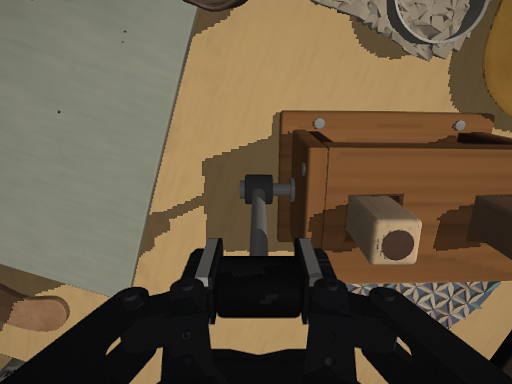

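View pics/sd13z.png

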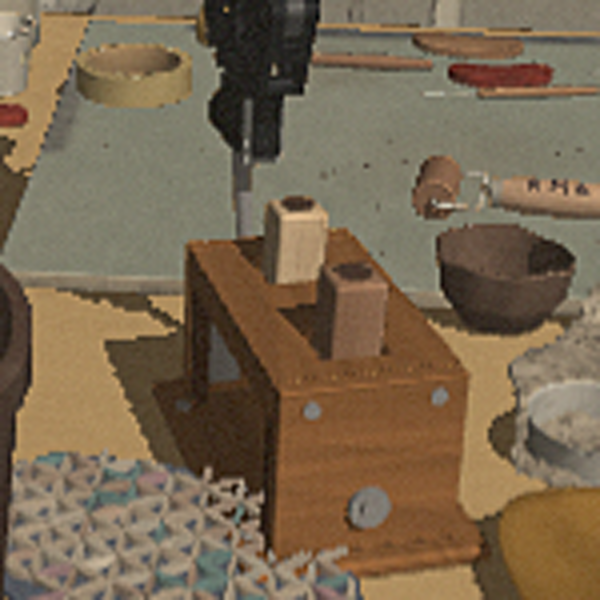

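View pics/sc13z.png

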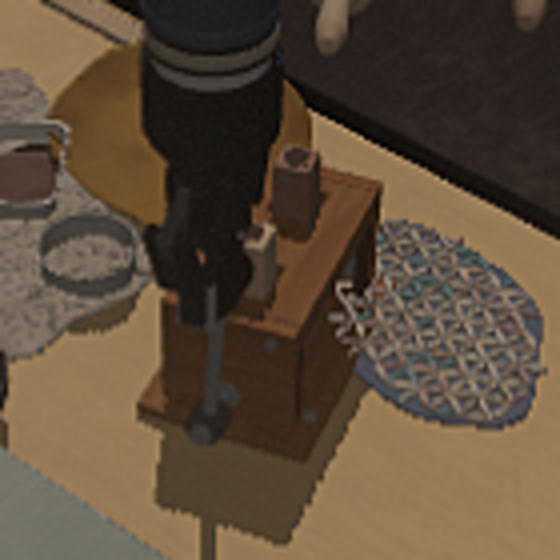

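```bash
python3 - <<'E'
from h import *
import pickle
for n,o,k in (("sc13",[200,60],4),("sd13",[230,150],4),("w13",[0,0],1)):
    s,c=pickle.load(open(f"pics/{n}.pkl","rb"))
    for dx in (-.008,0,.008):
        print(n,dx,[((proj(c,[.6332+dx*(z-.034)/.12,-.0395,z])-o)*k).round(0).tolist() for z in (.034,.09,.11,.12,.154)])
im=cv2.imread("pics/sc13.png");
cv2.imwrite("pics/q1.png",cv2.resize(im[125:175,235:275],None,fx=12,fy=12,interpolation=cv2.INTER_CUBIC))
im=cv2.imread("pics/w13.png");
cv2.imwrite("pics/q2.png",cv2.resize(im[160:330,200:330],None,fx=3.5,fy=3.5,interpolation=cv2.INTER_CUBIC))
E
```

```text
sc13 -0.008 [[208.0, 420.0], [213.0, 358.0], [215.0, 335.0], [216.0, 323.0], [219.0, 281.0]]
sc13 0 [[208.0, 420.0], [207.0, 356.0], [207.0, 332.0], [207.0, 320.0], [207.0, 277.0]]
sc13 0.008 [[208.0, 420.0], [202.0, 354.0], [200.0, 329.0], [199.0, 317.0], [195.0, 273.0]]
sd13 -0.008 [[245.0, 315.0], [242.0, 225.0], [241.0, 192.0], [240.0, 175.0], [238.0, 117.0]]
sd13 0 [[245.0, 315.0], [249.0, 225.0], [250.0, 192.0], [251.0, 175.0], [253.0, 116.0]]
sd13 0.008 [[245.0, 315.0], [255.0, 225.0], [259.0, 191.0], [261.0, 174.0], [267.0, 116.0]]
w13 -0.008 [[260.0, 189.0], [259.0, 221.0], [259.0, 237.0], [259.0, 246.0], [259.0, 285.0]]
w13 0 [[260.0, 189.0], [260.0, 216.0], [260.0, 229.0], [260.0, 237.0], [260.0, 270.0]]
w13 0.008 [[260.0, 189.0], [260.0, 210.0], [261.0, 221.0], [261.0, 227.0], [262.0, 254.0]]
```

View pics/q1.png

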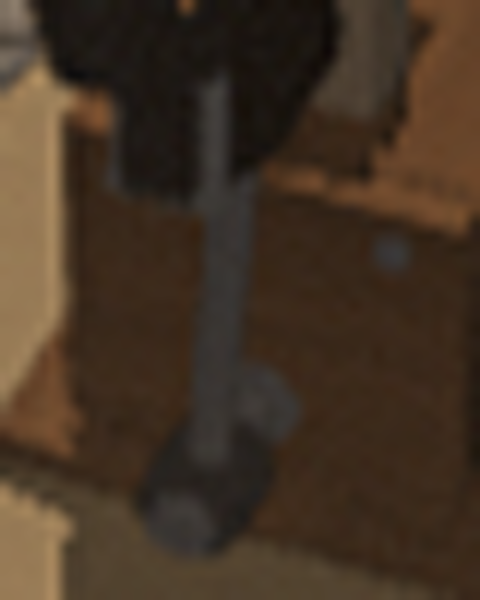

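View pics/q2.png

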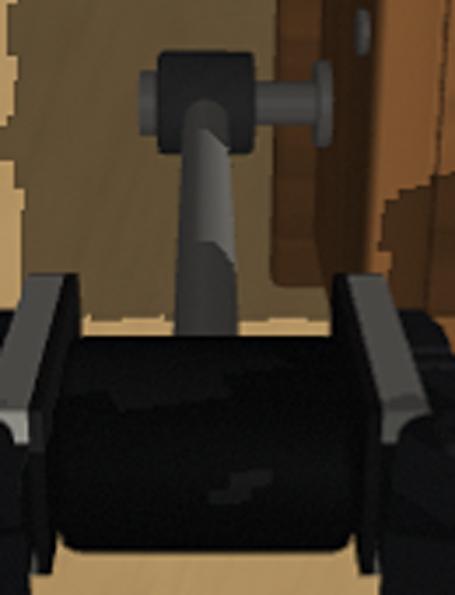

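```bash
python3 - <<'E'
from h import *
import pickle
for n,rows,z in (("w10",(224,278),.069),("w11",(238,302.5),.069),("w13",(256.5,317),.1538),("w13",(256.5,317),.152)):
    s,c=pickle.load(open(f"pics/{n}.pkl","rb"))
    # tangent rays to a horizontal cylinder: angular bisector
    o,a=ray(c,(258,rows[0]));_,b=ray(c,(258,rows[1])); a/=np.linalg.norm(a);b/=np.linalg.norm(b)
    d=a+b; p=o+d*(z-o[2])/d[2]
    rad=np.linalg.norm(p-o)*np.sin(np.arccos(a@b)/2)
    print(n,p.round(4),"radius",rad.round(4),"rel tcp",((p-s['tcp_pos'])*1000).round(1))
E
```

```text
w10 [ 0.5189 -0.047   0.069 ] radius 0.0135 rel tcp [ -0.7   0.6 -12.9]
w11 [ 0.5188 -0.0461  0.069 ] radius 0.0139 rel tcp [1.5 0.7 8.6]
w13 [ 0.6247 -0.039   0.1538] radius 0.0133 rel tcp [-7.4  0.1  7.9]
w13 [ 0.6234 -0.0391  0.152 ] radius 0.0134 rel tcp [-8.7  0.   6.1]
```

Request:
arm_command:
  rows:
    - [[0,0,0],0,1]
    - [[0,0,0],0,1]
    - [[2,0,0],0,1]
    - [[2,0,0],0,1]
    - [[2,0.5,0],0,1]
    - [[2,0,0],0,1]
    - [[0,0,0],0,1]
    - [[0,0,0],0,1]
  squeeze: 80

```text
t: 25.35
tcp_pos: [0.6376, -0.0387, 0.1459]
tool_rot: [0.999, 0.035, -0.002, 0.0]
force: [-7.3, -2.2, 9.4]
finger_gap: 0.405
```

```bash
python3 snap.py w14; python3 snap.py sc14 scene;python3 snap.py sd14 side; python3 - <<'E'
from h import *
im=cv2.imread("pics/sc14.png");A=cv2.resize(im[125:175,235:275],None,fx=9,fy=9,interpolation=cv2.INTER_CUBIC)
im=cv2.imread("pics/w14.png");B=cv2.resize(im[170:330,200:330],None,fx=450/160,fy=450/160,interpolation=cv2.INTER_CUBIC)
cv2.imwrite("pics/q3.png",np.hstack([A,B]))
E
```

```text
[ 0.6375817  -0.03869552  0.14591757] [ 9.99398230e-01  3.46079575e-02 -2.33091096e-03  1.82052356e-04]
[ 0.63758303 -0.03869269  0.1459027 ] [ 9.99398263e-01  3.46077626e-02 -2.32015445e-03  1.78875177e-04]
[ 0.63758523 -0.03868998  0.14591207] [ 9.99398199e-01  3.46105166e-02 -2.30700962e-03  1.71316484e-04]
```

View pics/q3.png

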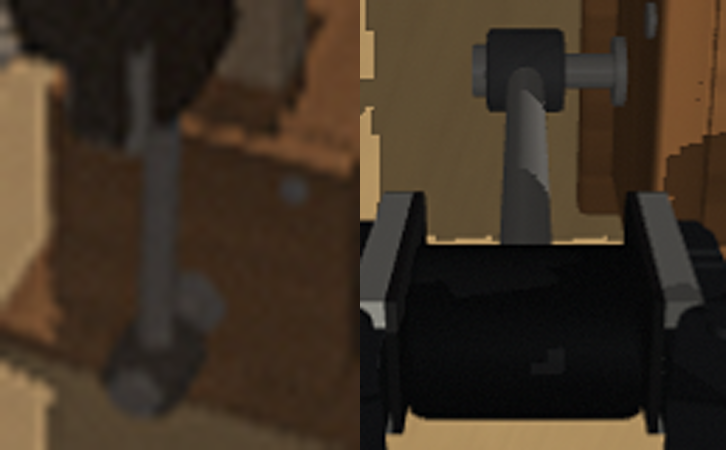

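```bash
cat > kn.py <<'E'
from h import *
import pickle,sys
def kn(n,r0,r1,z=.1538):
    s,c=pickle.load(open(f"pics/{n}.pkl","rb"))
    o,a=ray(c,(258,r0));_,b=ray(c,(258,r1)); a/=np.linalg.norm(a);b/=np.linalg.norm(b)
    d=a+b; p=o+d*(z-o[2])/d[2]
    print(n,p.round(4),"r",round(np.linalg.norm(p-o)*np.sin(np.arccos(a@b)/2),4),"rel",((p-s['tcp_pos'])*1000).round(1))
if len(sys.argv)>3: kn(sys.argv[1],float(sys.argv[2]),float(sys.argv[3]))
E
python3 kn.py w14 256.4 318.3; python3 kn.py w13 256.5 317
```

```text
w14 [ 0.6298 -0.0386  0.1538] r 0.0136 rel [-7.8  0.1  7.9]
w13 [ 0.6247 -0.039   0.1538] r 0.0133 rel [-7.4  0.1  7.9]
```

Request:
arm_command:
  rows:
    - [[2,0,0.5],0,1]
    - [[2,0,0.5],0,1]
    - [[0,0,0],0,1]
    - [[0,0,0],0,1]
    - [[0,0,0],0,1]
    - [[0,0,0],0,1]

```text
t: 26.25
tcp_pos: [0.641, -0.0385, 0.1458]
tool_rot: [0.999, 0.035, -0.003, -0.0]
force: [-8.0, -2.7, 5.9]
finger_gap: 0.409
```

```bash
python3 snap.py w15; python3 snap.py sc15 scene;python3 snap.py sd15 side; python3 - <<'E'
from h import *
im=cv2.imread("pics/sc15.png");A=cv2.resize(im[125:175,235:275],None,fx=9,fy=9,interpolation=cv2.INTER_CUBIC)
im=cv2.imread("pics/w15.png");B=cv2.resize(im[170:330,200:330],None,fx=450/160,fy=450/160,interpolation=cv2.INTER_CUBIC)
cv2.imwrite("pics/q4.png",np.hstack([A,B]))
im=cv2.imread("pics/sd15.png")
cv2.imwrite("pics/sd15z.png",cv2.resize(im[170:270,260:360],None,fx=6,fy=6,interpolation=cv2.INTER_CUBIC))
E
```

```text
[ 0.64103974 -0.03846636  0.14578208] [ 9.99386037e-01  3.48981844e-02 -3.10630174e-03 -1.28899990e-04]
[ 0.64104894 -0.03849774  0.14580486] [ 9.99386287e-01  3.48926273e-02 -3.08913090e-03 -1.03989279e-04]
[ 0.64104994 -0.03846716  0.14580813] [ 9.99387248e-01  3.48657849e-02 -3.08034932e-03 -1.33557435e-04]
```

View pics/q4.png

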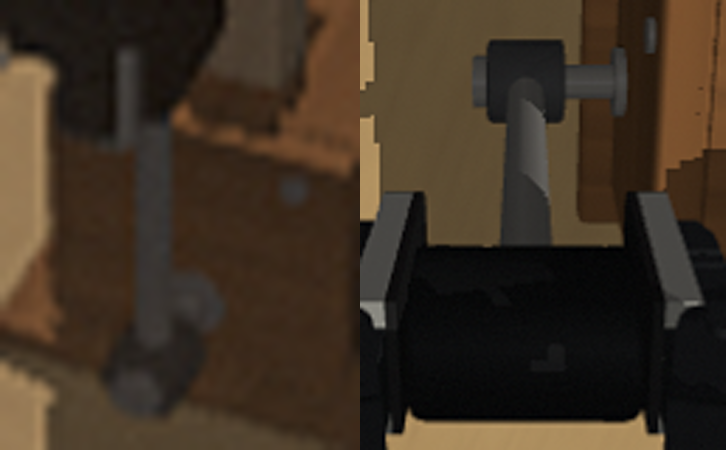

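View pics/sd15z.png

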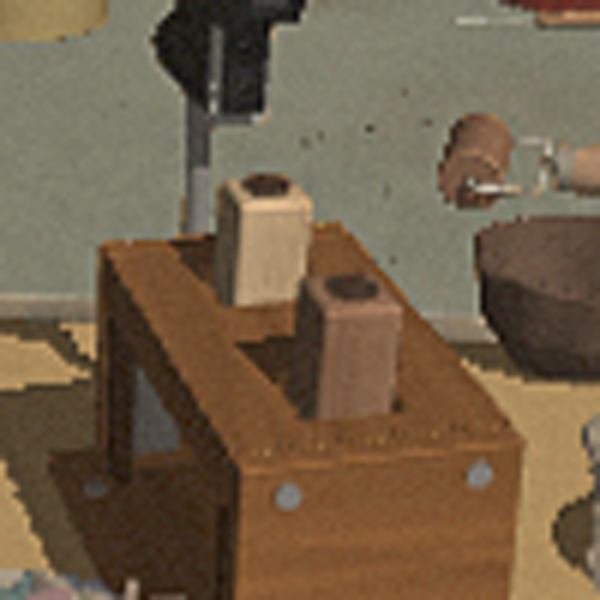

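```bash
python3 kn.py w15 257.8 319.3; python3 - <<'E'
from h import *
import pickle
s,c=pickle.load(open("pics/w15.pkl","rb")); print(proj(c,[.6332,-.0395,.034]), plane(c,(258,199),.034))
s,c=pickle.load(open("pics/sd15.pkl","rb"))
for dx in (-.008,0,.008): print(dx,[(proj(c,[.6332+dx*(z-.034)/.12,-.0395,z])-[260,170])*6 for z in (.085,.1,.12)])
E
```

```text
w15 [ 0.6327 -0.0385  0.1538] r 0.0135 rel [-8.3  0.   8. ]
[259.69901565 198.92321166] [ 0.63303774 -0.03813268  0.034     ]
-0.008 [array([183.44138705, 230.32912954]), array([182.15372208, 193.18437333]), array([180.40711464, 142.92449934])]
0 [array([192.4690623 , 229.79999848]), array([193.9091162, 192.5183611]), array([195.85230875, 142.09034855])]
0.008 [array([201.48799116, 229.27128486]), array([205.64967337, 191.85307148]), array([211.27187512, 141.25747943])]
```

Request:
arm_command:
  rows:
    - [[0.5,0,0],0,1]
    - [[0,0,0],0,1]
    - [[0,0,0],0,1]
    - [[0,0,0],0,1]
    - [[0,0,0],0,1]
    - [[0,0,0],0,1]
    - [[0,0,0],0,1]
    - [[0,0,0],0,1]
    - [[0,0,0],0,1]

```text
t: 27.52
tcp_pos: [0.6413, -0.0384, 0.1458]
tool_rot: [0.999, 0.035, -0.003, -0.0]
force: [-8.4, -2.8, 6.1]
finger_gap: 0.41
```

```bash
python3 snap.py w16; python3 snap.py sc16 scene;python3 snap.py sd16 side; python3 - <<'E'
from h import *
im=cv2.imread("pics/sc16.png");A=cv2.resize(im[125:175,235:275],None,fx=9,fy=9,interpolation=cv2.INTER_CUBIC)
im=cv2.imread("pics/w16.png");B=cv2.resize(im[170:330,200:330],None,fx=450/160,fy=450/160,interpolation=cv2.INTER_CUBIC)
cv2.imwrite("pics/q5.png",np.hstack([A,B]))
im=cv2.imread("pics/sd16.png")
cv2.imwrite("pics/sd16z.png",cv2.resize(im[170:270,260:360],None,fx=6,fy=6,interpolation=cv2.INTER_CUBIC))
print(manip.sense()['force'])
E
```

```text
[ 0.64125568 -0.03841962  0.14577543] [ 9.99384384e-01  3.49126042e-02 -3.45480403e-03 -1.68007350e-04]
[ 0.64126687 -0.03845823  0.14580711] [ 9.99384633e-01  3.49082913e-02 -3.42735356e-03 -1.37172125e-04]
[ 0.64126715 -0.03843061  0.14578654] [ 9.99383385e-01  3.49426682e-02 -3.44039457e-03 -1.50700784e-04]
[-7.46832107 -3.47020545  5.34623235]
```

View pics/q5.png

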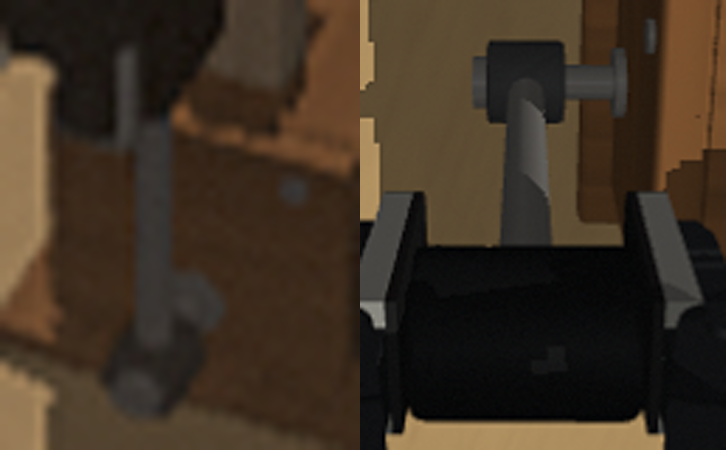

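View pics/w16.png

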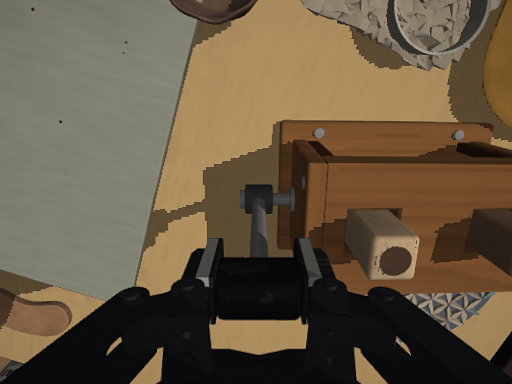

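View pics/sc16.png

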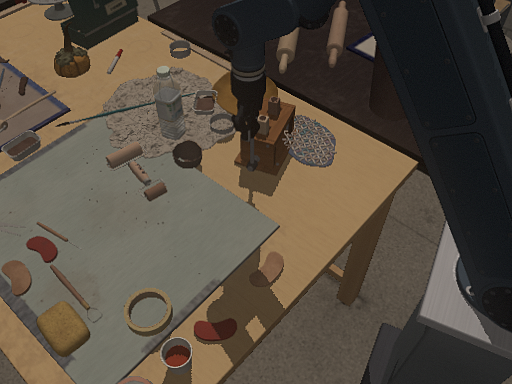

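```bash
python3 kn.py w16 257.8 319.3; python3 - <<'E'
from h import *
import pickle
_,c=pickle.load(open("pics/w16.pkl","rb"));_,d=pickle.load(open("pics/sd16.pkl","rb"))
print(tri([(c,(395,261)),(d,np.array((267,185))/6+[260,170])]))
o,r=ray(d,np.array((353,287))/6+[260,170]); k=(-.1892-o[1])/r[1]; print("brown at its y:",o+k*r)
E
```

```text
w16 [ 0.6329 -0.0384  0.1538] r 0.0135 rel [-8.3 -0.   8. ]
(array([ 0.64011923, -0.10951838,  0.13310304]), [array([ 0.7, -1.5]), array([-0.4, -0.2])])
brown at its y: [ 0.64734264 -0.1892      0.13258636]
```

Both stamp tops are at about 133 mm, 10 mm above their starting height. The knob stands over the hinge to within about 1 mm, and nothing moved over the last second. I'm handing in.

```bash
python3 -c "
from station import manip
print(manip.sign_off())"
```

```text
the job is handed in; nothing more can be done
None
```

I put both stamps in the lift, swung the lever up to vertical, and handed the job in at about 28 s with the gripper still holding the knob at 80 N.

- **Stamps:** The brown stamp is in the right pocket and the white one in the left. With the lever down, I measured both tops at about 123.4 mm; fully home would be 123 mm. With the lever up, they read about 133 mm, so both rose about 10 mm.
- **Lever:** The first swing, at 40 N, stopped about 8 mm short because the knob slipped in the pads. I raised the grip to 80 N and moved it the rest of the way. The wrist camera then put the knob within about 1 mm of straight above the hinge.
- **Disagreement between views:** The last time I compared them, just before a final 0.5 mm nudge, the scene view read about 2 mm short and the side view up to about 2 mm past. The angle is therefore good to about 0.02 rad.
- **Holding:** Over the last second before hand-in, the knob stayed put. The measured tool force was about 10 N.
- **Other objects:** In the last pictures, the other things on the table looked to be where they started. I did not measure them.

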